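# Unlock the filter box and present the filter plate to the lens

## Robot

A 7-joint arm with a two-finger parallel gripper is mounted at the origin on a cart in front of the work surface, level with it; the furniture and walls round the work are solid. World frame = base frame: x ahead of the robot, y to its left, z up, the work surface at z = 0. Lengths are in m, angles in rad, forces in N, time in s.
With the tool pointing down it reaches from about 0.35 to 0.9 m from the base axis. Payload 8.1 kg.
Tool frame: the origin (TCP) lies between the finger pads; the fingertips stand 14 mm ahead of it and the grasp point (between the pads) lies 5 mm behind it (arm.tcp_to_tips is the distance from the TCP to the fingertips, in m); z points along the fingers, y is the line along which they close (so a half turn about z gives the same grasp; the last joint's range is limited). The gripper opens to 92 mm and grips with 3 to 60 N. Pads are 19 mm wide; open, the fingers measure 130 mm over their backs; the gripper's body (75 mm by 190 mm) begins 47 mm behind the grasp point.
Start: joints at [1.116, 0.434, 0.025, 1.573, -0.012, 1.134, -0.075], TCP at [0.215, -0.587, 0.241] pointing down, gripper open.
Joint ranges: [-2.62, 2.62], [-0.44, 2.09], [-1.27, 1.32], [0.08, 2.57], [-1.32, 4.46], [0.12, 2], [-2.74, 2.74]. Speed limits (rad/s): [2.22, 2.22, 3.01, 3.01, 3.14, 3.14, 3.14].

## Interface

Orientations are given as a unit quaternion [w, x, y, z].
In Python, from cell import arm, cams, job gives the robot as it stands.
- The arm moves only by the shell command python3 -m pendant 'ROWS'. ROWS is JSON, one flat list of numbers, 5 for each row, row after row: the finger opening in cm, from 0 to 9.18, then the shift along the tool's x, y, z in cm, then the turn about the tool's z in degrees. In form: [fingers, tx, ty, tz, roll, fingers, tx, ty, tz, roll, ...]. A call has exactly 5 rows; each row is the pose to reach, as a shift and turn from the pose commanded when the call began, along the tool's axes at that moment; what a row does not reach only later rows make up. A row lasts 1/8 s, in which the tool goes at most 62.5 mm and 10.7 degrees, less where a joint would pass 70% of its speed; a pose out of reach is approached as far as the arm can. A call with a gripper value outside its range is refused whole. The fingers move at their own pace and stop on an object; the grip force is fixed at half the most. Time passes only in rows, so rows that repeat a pose let the fingers close, or fill a call up. It gives the time, the measured TCP pose, the force, the opening and the grip force at its end, in the units of the state.
- arm.sense(): the state, without advancing time (a new reading comes with each control period).
- cams.camera(name): name is "scene" or "side" or "wrist"; returns the picture (384x512x3 uint8, blue, green, red); there is no depth.
- cams.camera_model(name): a dict with "intrinsics" (3x3 intrinsics, pixels), "extrinsics" (4x4, takes a point from world to camera coordinates); the wrist camera has in their place "hand_eye" (4x4, takes a point from camera to tool coordinates, whose origin is the TCP and whose axes are the flange's). Camera axes: x right, y up, looking along -z (the intrinsics and any distortion apply to the point x, -y, -z); pixel columns grow to the right and rows downward; lengths in m; the calibration is good to about 2 mm. A picture is of the moment at which its call begins: read the wrist's pose just before it. camera_model takes no time and is no camera call.
- job.sign_off(): hands the job in; it is judged then, once.
The state is a dict: "clock": time; "qpos": joint angles; "qd": joint speeds; "effort": joint torques, N m; "tool_pos": TCP position; "tcp_rot": TCP orientation; "force": force on the tool from outside, world axes, zero at the start; "torque": the same for the moment, N m; "gripper_width": finger opening in m; "grasp_force": force on a finger pad.
Only numpy, scipy, OpenCV 4.12 (cv2) and the standard library are available. Lean on these libraries where they do the work, as an engineer would, in place of code of your own. Each camera call takes 0.05 s, during which the arm holds its last target. There are 200 camera calls.

## Task

Draw the locking pin out sideways, lay it across the two open notches at the front of the filter box and let go of it; then swing the hood right up so that it stays standing open and lift the filter plate out of its slot by its tab. Finish still holding the plate: upright in the air on the robot's side of the lens mount, about 5 cm in front of the lens and touching nothing else, its window centred on the lens and its face square to it, with the pin still in the notches and the hood still open. Do not shift the lens mount or the optics case, jar and spool standing about.

Things in the scene. Friction and masses are not known exactly. Their poses are not given: they have to be found in the camera images.
- filter_box: Aluminium filter box, fixed to the bench. Origin under the body's centre at bench level; x to its rear (hinge side), y to its left, z up. Base plate 166 x 76 x 6 mm, x -112 to 54. Body 84 (x) x 60 (y), rim at z = 46. Two cheek plates 8 mm thick, centred at y = -22 and +22, stand on its front, x -42 to -106, with a bore and a notch in each.
- bore (a point): Midway between the two cheeks on the axis of their bores (parallel to the box's y): x = -54, y = 0, z = 56 mm of the box frame. Each bore is a square hole of 11 mm; the cheek's roof over it reaches z = 69.5.
- notch (a point): Midway between the two cheeks on the axis of a pin lying in their parking notches: x = -88, y = 0, z = 48 mm of the box frame, axes as the box. Each notch is open at the top, 13 mm wide in x, floor at z = 44, walls up to z = 59 in front and 68.5 behind.
- pin: Loose locking pin, about 40 g, along its own y: steel shaft 8 mm thick, y -40 to +50 mm, then a black grip 16 (x) x 30 (y) x 18 (z) mm centred at y = 65. Origin on the shaft axis. At the start it lies through both bores, parallel to the box's y, origin within 4 mm of midway, grip out at the box's left, over the hood's tongue; free after 70 mm along +y. To park, bring its origin to point notch.
- hood (a joint): Hinge of the grey hood flap, rad: 0 shut (start), grows as its front swings up and back, stop at 1.9; stays where left (friction 0.07 N m). Axis parallel to the box's y through x = 46, z = 47 mm of the box frame. Hood 88 (x) x 64 (y) x 41 (z) mm, hollow below, top at z = 88 when shut; a tongue 26 mm wide juts 26 mm forward from the foot of its front, under the pin.
- hood_bar (a point): Centre of the hood's handle, a round bar 16 mm thick, 30 mm long along the box's y, on one stem, 32 mm above the hood's top; shut, it is at x = -24, y = 0, z = 120 mm of the box frame. Pinched at its two ends it pivots between the fingers. It turns round the hinge at a radius of 101 mm.
- filter_plate: Loose plate, about 60 g, hidden under the hood: dark steel frame 46 (x) x 10 (y) x 46 (z) mm, square glass window of 30 mm, tab on top 24 x 10 x 26 mm centred 36 mm above the window's centre. Origin: window centre; its faces look along its y. Starts upright in a slot 50 x 15 mm, 36 deep, axes as the box, origin at x = -1, y = 0, z = 33 mm of the box frame.
- lens_mount: Loose lens mount (250 g): a round lens in a black ring 38 mm in diameter, 10 mm thick, on a short post and a base of 26 (x) x 40 (y) mm; 79 mm high. Origin: centre of its foot; x is the lens axis, pointing away from the robot.
- lens (a point): Centre of the lens, 60 mm above the bench; axes of the lens mount: x is the lens axis pointing away from the robot, y across, z up. The plate goes on its -x side.
- optic_case: Flat clear optics case, 63 x 64 x 18 mm, standing by. Origin under its centre.
- flux_jar: Small round jar, 41 mm across, 37 mm high, standing by. Origin under its centre.
- solder_spool: Spool, 56 x 62 x 39 mm, standing by. Origin under its centre.
Not all that is in view belongs to the job. Of the things that look like the pin, the smaller one is meant.

How it is judged:
On the way, in this order (a step that is already met when the one before it is completed fails the run):
1. the pin lies in both notches, let go, with the hood still shut and the plate in its slot (x of pin in the frame of filter_box between -0.094 and -0.082 m and y of pin in the frame of filter_box between -0.018 and 0.014 m and z of pin in the frame of filter_box between 0.043 and 0.053 m and angle between the y axis of pin and the y axis of filter_box, either way round below 0.12 rad and contact force between pin and the fingers below 0.1 N and value of joint hood below 0.15 rad and z of filter_plate in the frame of filter_box below 0.045 m), for 0.2 s.
2. the hood stands open (over 1.2 rad), the plate still in its slot (value of joint hood above 1.2 rad and z of filter_plate in the frame of filter_box below 0.045 m), for 0.2 s.
3. the plate is held clear above the slot (z of filter_plate in the frame of filter_box above 0.09 m and contact force between filter_plate and the fingers above 1 N and value of joint hood above 1.2 rad), for 0.1 s.
At the end, for the whole second after the job is handed in: Gripper holds the plate still and upright (0.2 rad), 25 to 85 mm before the lens on the robot's side, window within 15 mm of the lens axis sideways and in height, square within 0.2 rad, touching nothing else; pin lies free in both notches (within 6 mm, 0.12 rad), hood open over 1.2 rad (x of pin in the frame of filter_box between -0.094 and -0.082 m and y of pin in the frame of filter_box between -0.018 and 0.014 m and z of pin in the frame of filter_box between 0.043 and 0.053 m and angle between the y axis of pin and the y axis of filter_box, either way round below 0.12 rad and contact force between pin and the fingers below 0.1 N and value of joint hood above 1.2 rad and x of filter_plate in the frame of lens between -0.085 and -0.025 m and y of filter_plate in the frame of lens between -0.015 and 0.015 m and z of filter_plate in the frame of lens between -0.015 and 0.015 m and angle between the y axis of filter_plate and the x axis of lens, either way round below 0.2 rad and angle between filter_plate's own z axis and vertical below 0.2 rad and contact force between filter_plate and the fingers above 1 N and contact force between filter_plate and lens_mount below 0.05 N and contact force between filter_plate and filter_box below 0.05 N and linear speed of filter_plate below 0.02 m/s); the arm keeps its last pose, push and grip.
It fails at once if the lens mount is shifted by more than 15 mm or tipped (distance of lens_mount from where it was at the start of the episode above 0.015 m or angle between lens_mount's own z axis and vertical above 0.3 rad).
It fails at once if the optics case, jar or spool is shifted by more than 20 mm (distance of any of optic_case, flux_jar, solder_spool from where it was at the start of the episode above 0.02 m).
It also fails if it takes over 69 s, if anything falls off the work surface, if the arm or the gripper's body presses on something with over 40 N, if the wrist force passes 120 N, or if a joint passes its speed limit or range.

## Working session

There is one attempt and no reset: what is moved stays moved. The work goes in short steps, Python scripts to look and compute and a shell command to move; the robot and the scene stay as the last step left them, time stands still between calls to the robot, and variables do not carry over. Pictures are saved under pics/ and viewed, at most 10 in all, crops included, and the job is handed in when it is done.

```bash
mkdir -p pics; ls; python3 - <<'E'
from cell import arm,cams,job
import cv2,numpy as np
s=arm.sense();print(s)
for n in["scene","side","wrist"]:
    im=cams.camera(n);cv2.imwrite(f"pics/{n}0.png",im);print(n,cams.camera_model(n))
a=cv2.imread("pics/scene0.png");b=cv2.imread("pics/side0.png")
cv2.imwrite("pics/s0.png",cv2.resize(a,(800,600)));cv2.imwrite("pics/d0.png",cv2.resize(b,(800,600)))
E
```

```text
pics
{'clock': 0.0, 'qpos': array([ 1.11642643,  0.43523475,  0.02496003,  1.57410673, -0.01160761,
        1.13397464, -0.07509361]), 'qd': array([-0.0001847 , -0.00057999, -0.0001272 ,  0.00036195, -0.00051555,
       -0.00043801,  0.00068416]), 'effort': array([ 4.55369673e-04, -6.67858887e+01,  9.85562280e-01, -3.14471126e+01,
       -6.04255730e-02,  4.26765508e-02,  1.31193606e-04]), 'tool_pos': array([ 0.21513886, -0.58628463,  0.23993375]), 'tcp_rot': array([-7.62879237e-04,  9.84576582e-01,  1.74952371e-01, -2.02263069e-04]), 'force': array([-0.15869345,  0.00743072,  0.30476286]), 'torque': array([-0.02903777,  0.0019269 ,  0.00082387]), 'grasp_force': 0.0, 'gripper_width': 0.0917138443835451}
scene {'intrinsics': array([[448.44522446,   0.        , 259.47760558],
       [  0.        , 448.44522446, 195.06922177],
       [  0.        ,   0.        ,   1.        ]]), 'extrinsics': array([[ 0.59172535, -0.80593485, -0.01816933, -0.34315304],
       [ 0.62318966,  0.4430224 ,  0.64448878, -0.47628511],
       [-0.51136655, -0.39268329,  0.76439786, -1.11315085],
       [ 0.   
[... 313 characters left out ...]
19446, -0.54490494,  0.65364317, -0.38110006],
       [-0.4685539 ,  0.45602281,  0.75663759, -0.81547143],
       [ 0.        ,  0.        ,  0.        ,  1.        ]])}
wrist {'intrinsics': array([[267.23365798,   0.        , 262.00875114],
       [  0.        , 267.23365798, 188.81886025],
       [  0.        ,   0.        ,   1.        ]]), 'hand_eye': array([[-4.32486554e-04,  9.64059272e-01,  2.65686908e-01,
         7.18110219e-02],
       [ 9.99999796e-01,  2.91911138e-04,  5.68589653e-04,
         1.77345108e-04],
       [ 4.70597159e-04,  2.65687100e-01, -9.64059201e-01,
        -1.45052781e-01],
       [ 0.00000000e+00,  0.00000000e+00,  0.00000000e+00,
         1.00000000e+00]])}
```

View pics/s0.png

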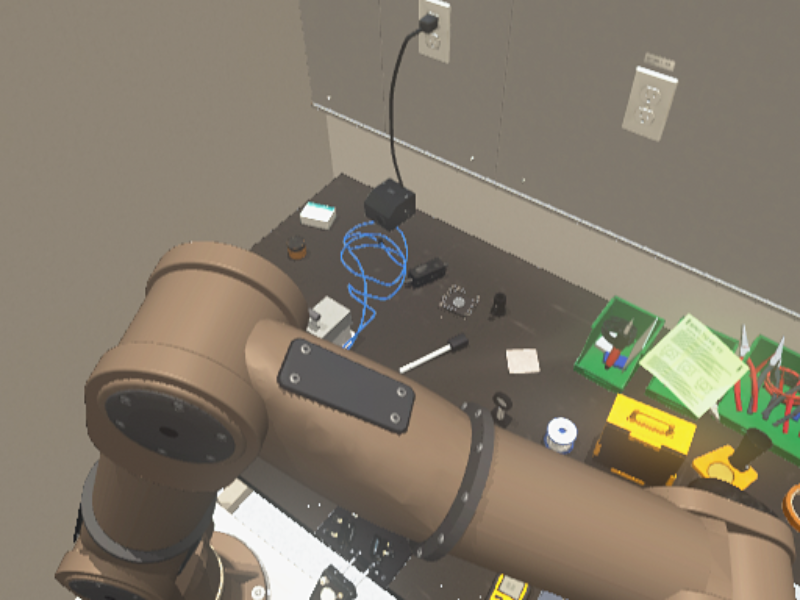

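View pics/d0.png

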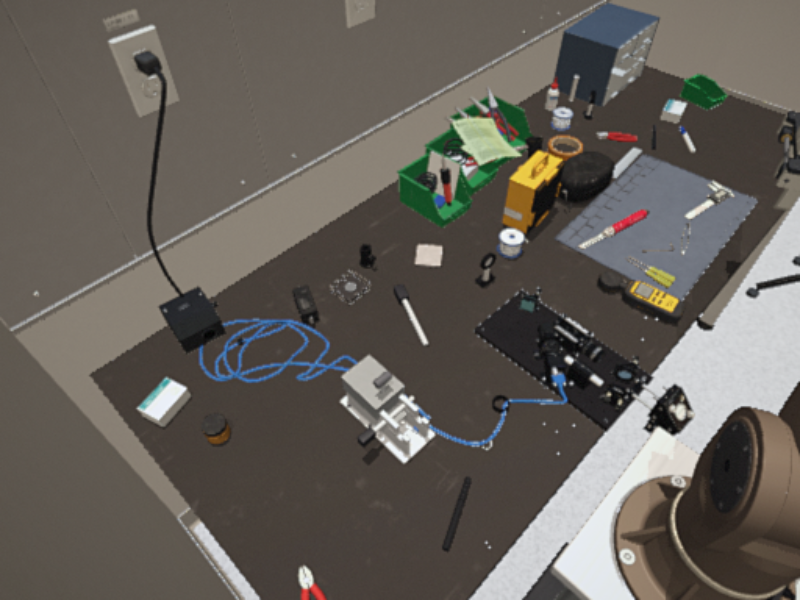

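The side view shows the filter box at (388,405) of the 800x600 picture, with the pin grip at (366,438) and the lens mount at (487,270). The arm hides most of the scene camera's view. Next I'll enlarge both.

```bash
cat > h.py <<'E'
import numpy as np,cv2
from cell import arm,cams
from scipy.spatial.transform import Rotation as R
def model(n,s=None):
    m=cams.camera_model(n);K=m["intrinsics"]
    if n!="wrist": return K,m["extrinsics"]
    T=np.eye(4);T[:3,:3]=rot(s);T[:3,3]=s["tool_pos"]
    return K,np.linalg.inv(T@m["hand_eye"])
def rot(s): return R.from_quat(np.roll(s["tcp_rot"],-1)).as_matrix()
def proj(M,P):
    K,E=M;P=np.atleast_2d(P);c=P@E[:3,:3].T+E[:3,3]
    q=(c*[1,-1,-1])@K.T;return q[:,:2]/q[:,2:]
def ray(M,uv,z):
    K,E=M;d=np.linalg.inv(K)@[uv[0],uv[1],1]*[1,-1,-1]
    d=E[:3,:3].T@d;o=-E[:3,:3].T@E[:3,3]
    return o+d*(z-o[2])/d[2]
def box(p,P):  # p=x,y,yaw
    c,s=np.cos(p[2]),np.sin(p[2]);P=np.atleast_2d(P)
    return P@np.array([[c,s,0],[-s,c,0],[0,0,1]])+[p[0],p[1],0]
E
python3 - <<'E'
from h import *
M=model("side")
f=.64
for n,u,z in[("boxtop",(375,370),.088),("front base corner",(404,461),.0),("lens",(488,262),.06),("lensbase",(485,283),0.),("spool",(510,243),.04),("case",(163,403),.018),("jar",(217,430),.03)]:
    print(n,ray(M,np.array(u)*f,z).round(3))
im=cv2.imread("pics/side0.png")
c=lambda x,y,w,h,k:cv2.resize(im[y:y+h,x:x+w],None,fx=k,fy=k,interpolation=cv2.INTER_CUBIC)
A=c(205,220,80,80,7);B=c(287,155,40,40,6)
o=np.zeros((560,800,3),np.uint8);o[:560,:560]=A;o[:240,560:800]=B
cv2.imwrite("pics/d1.png",o)
E
```

```text
boxtop [0.541 0.144 0.088]
front base corner [0.42  0.198 0.   ]
lens [ 0.579 -0.215  0.06 ]
lensbase [ 0.577 -0.212  0.   ]
spool [ 0.592 -0.311  0.04 ]
case [0.797 0.426 0.018]
jar [0.675 0.389 0.03 ]
```

View pics/d1.png

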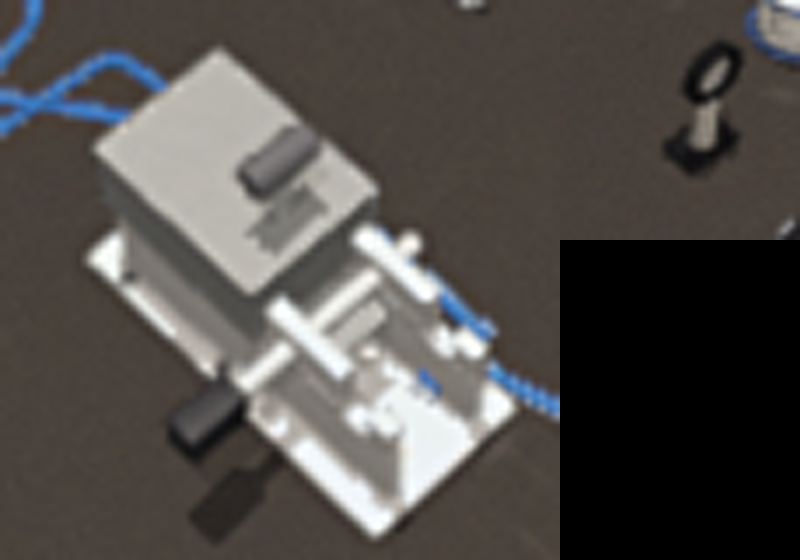

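Box corners in the enlarged crop: hood top (95,150), (220,48), (378,190), (252,292); base (378,538), (517,405), (88,262). The pin grip end is at about (190,440). The lens ring is at (712,73), and the base of its mount at (700,150).

```bash
cat >> h.py <<'E'
E
python3 - <<'E'
from h import *
from scipy.optimize import least_squares
M=model("side")
px=lambda u:np.array([205,220])+(np.array(u)+.5)/7-.5
uv=np.array([px(u) for u in[(378,538),(517,405),(88,262),(95,150),(220,48),(378,190),(252,292),(280,163)]])
hx=np.array([-.112,.038,0]); 
P=np.array([[-.112,.038,0.006],[-.112,-.038,0.006],[.054,.038,0.006],[.046,.032,.088],[.046,-.032,.088],[-.042,-.032,.088],[-.042,.032,.088],[-.024,0,.12]])
r=least_squares(lambda p:(proj(M,box(p,P))-uv).ravel(),[.5,.15,0.],loss='soft_l1')
print(r.x.round(4),(proj(M,box(r.x,P))-uv).round(1))
for n,p in dict(bore=[-.054,0,.056],notch=[-.088,0,.048],grip=[-.054,.065,.056],bar=[-.024,0,.12],plate=[-.001,0,.033]).items(): print(n,box(r.x,p).round(4))
# grip far end & measured
print("grip top px",ray(M,px((205,410)),.060).round(4), proj(M,box(r.x,[-.054,.065,.056])))
py=lambda u:np.array([287,155])+(np.array([u[0]-560,u[1]])+.5)/6-.5
print("lens",ray(M,py((712,73)),.06).round(4),"foot",ray(M,py((700,148)),0.004).round(4))
# ring ellipse major ax tips in base corners
for u in[(664,155),(690,172),(740,140),(710,118)]: print(ray(M,py(u),.005).round(4))
s=arm.sense();print(rot(s).round(3))
E
```

```text
[ 0.5266  0.1621 -0.0195] [[ 0.  -0.1]
 [ 0.3  0. ]
 [ 0.  -0.6]
 [-0.2 -0.2]
 [-0.1  0.3]
 [ 0.1 -0.2]
 [-0.   0.6]
 [-0.1  0.1]]
bore [[0.4726 0.1632 0.056 ]]
notch [[0.4387 0.1639 0.048 ]]
grip [[0.4739 0.2282 0.056 ]]
bar [[0.5026 0.1626 0.12  ]]
plate [[0.5256 0.1622 0.033 ]]
grip top px [0.4763 0.2287 0.06  ] [[234.74326255 279.36623305]]
lens [ 0.583  -0.2175  0.06  ] foot [ 0.5815 -0.2145  0.004 ]
[ 0.5921 -0.1957  0.005 ]
[ 0.5736 -0.1958  0.005 ]
[ 0.5688 -0.234   0.005 ]
[ 0.5915 -0.2357  0.005 ]
[[ 0.939  0.345 -0.001]
 [ 0.345 -0.939  0.001]
 [-0.    -0.001 -1.   ]]
```

```bash
cat >> h.py <<'E'
BX=[.5266,.1621,-.0195]
def go(p,ang=None):  # world target + tool x heading (deg) -> shift cm in tool axes, roll deg
    s=arm.sense();r=rot(s);a=np.degrees(np.arctan2(r[1,0],r[0,0]))
    d=r.T@(np.array(p)-s["tool_pos"])*100
    print("pos",s["tool_pos"].round(4),"head",a.round(1),"w",round(s["gripper_width"],4),"gf",round(float(s["grasp_force"]),1),"-> shift cm",d.round(2),"roll",None if ang is None else round((a-ang+180)%360-180,1),"t",round(s["clock"],2))
E
python3 - <<'E'
from h import *
go([.474,.228,.20],88.9)
M=model("side")
for u,z in[((515,225),0),((545,155),.1),((545,240),0)]:print(ray(M,np.array(u)*.64,z).round(3))
E
```

```text
pos [ 0.2152 -0.5864  0.2401] head 20.2 w 0.0917 gf 0.0 -> shift cm [ 52.35 -67.53   4.09] roll -68.7 t 0.15
[ 0.643 -0.407  0.   ]
[ 0.685 -0.556  0.1  ]
[ 0.562 -0.413  0.   ]
```

```bash
python3 -m pendant '[9,3.5,-4.5,0.2,0, 9,7,-9,0.4,0, 9,10.5,-13.5,0.6,0, 9,14,-18,0.8,0, 9,17.5,-22.5,1,0]'
python3 -m pendant '[9,3.5,-4.5,0.2,0, 9,7,-9,0.4,0, 9,10.5,-13.5,0.6,0, 9,14,-18,0.8,0, 9,17.5,-22.5,1,0]'
python3 -m pendant '[9,3.5,-4.5,0.2,0, 9,7,-9,0.4,0, 9,10.5,-13.5,0.6,0, 9,14,-18,0.8,0, 9,17.35,-22.5,1,0]'
python3 -m pendant '[9,0,0,0.2,-9, 9,0,0,0.4,-18, 9,0,0,0.6,-27, 9,0,0,0.8,-36, 9,0,0,1,-45]'
python3 -m pendant '[9,0,0,0,-9, 9,0,0,0,-18, 9,0,0,0,-23.7, 9,0,0,0,-23.7, 9,0,0,0,-23.7]'
python3 - <<'E'
from h import *
go([.474,.228,.12],88.9)
s=arm.sense();im=cams.camera("wrist");sc=cams.camera("scene")
cv2.imwrite("pics/w1.png",im);cv2.imwrite("pics/sc1.png",sc)
M=model("wrist",s)
print(proj(M,box(BX,[[-.054,.065,.056],[-.112,.038,.006],[-.112,-.038,.006],[-.024,0,.12],[-.054,.08,.065]])).round(0))
o=np.hstack([im,sc]);cv2.imwrite("pics/c1.png",cv2.resize(im,(800,600)))
E
```

```text
clock: 0.78
tool_pos: [0.3024, -0.3134, 0.2307]
tcp_rot: [0.0, 0.985, 0.175, 0.0]
force: [0.2, -0.5, 0.9]
gripper_width: 0.0899
grasp_force: 0.0
clock: 1.4
tool_pos: [0.3891, -0.042, 0.2209]
tcp_rot: [0.0, 0.985, 0.175, 0.0]
force: [1.3, -0.9, -0.1]
gripper_width: 0.0897
grasp_force: 0.0
clock: 2.02
tool_pos: [0.4747, 0.2289, 0.2105]
tcp_rot: [0.0, 0.985, 0.175, -0.0]
force: [0.4, -1.6, 0.9]
gripper_width: 0.0902
grasp_force: 0.0
clock: 2.65
tool_pos: [0.4741, 0.2271, 0.2004]
tcp_rot: [0.0, 0.841, 0.541, -0.0]
force: [0.5, -0.8, 0.2]
gripper_width: 0.09
grasp_force: 0.0
clock: 3.28
tool_pos: [0.4742, 0.2272, 0.2006]
tcp_rot: [-0.0, 0.715, 0.699, -0.0]
force: [0.0, -0.6, -0.1]
gripper_width: 0.0904
grasp_force: 0.0
pos [0.4742 0.2272 0.2006] head 88.7 w 0.0904 gf 0.0 -> shift cm [ 0.08 -0.02  8.06] roll -0.2 t 3.27
[[261. 181.]
 [218. 192.]
 [220. 244.]
 [293. 263.]
 [261. 169.]]
```

View pics/c1.png

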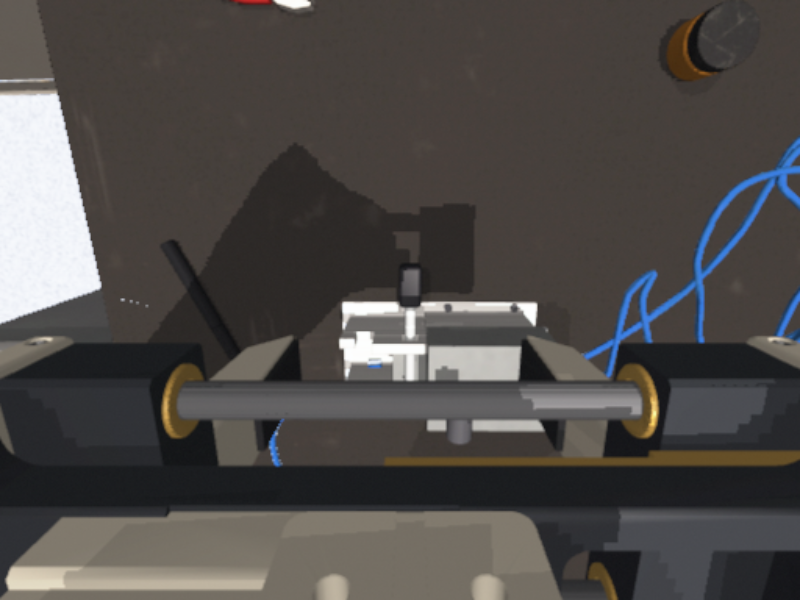

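The wrist view shows the grip at (410,285), within 1 px of the prediction, so the box pose is confirmed. Now I'll go down and grasp.

```bash
python3 -m pendant '[9,0.1,0,3,0, 9,0.1,0,6,0, 9,0.1,0,9,0, 9,0.1,0,11,0, 9,0.1,0,13,0]'
python3 -m pendant '[6,0,0,1,0, 4,0,0,2.1,0, 2.5,0,0,2.1,0, 1,0,0,2.1,0, 0.5,0,0,2.1,0]'
python3 -m pendant '[0.5,0,0,0,0, 0.5,0,0,0,0, 0.5,0,0,0,0, 0.5,0,0,0,0, 0.5,0,0,0,0]'
python3 -c "
from h import *
go(box(BX,[-.054,.145,.055-.005])[0],88.9)"
```

```text
clock: 4.0
tool_pos: [0.4743, 0.2283, 0.07]
tcp_rot: [0.0, 0.715, 0.7, -0.0]
force: [0.1, 0.0, 0.1]
gripper_width: 0.0898
grasp_force: 0.0
clock: 4.62
tool_pos: [0.4746, 0.2285, 0.0502]
tcp_rot: [0.0, 0.714, 0.7, 0.0]
force: [0.2, 0.4, -0.5]
gripper_width: 0.0444
grasp_force: 0.0
clock: 5.25
tool_pos: [0.4743, 0.2283, 0.0497]
tcp_rot: [0.0, 0.714, 0.7, -0.0]
force: [-0.1, -0.2, -0.1]
gripper_width: 0.0157
grasp_force: 30.0
pos [0.4743 0.2283 0.0497] head 88.9 w 0.0157 gf 30.0 -> shift cm [ 7.99 -0.05 -0.03] roll -0.0 t 5.25
```

```bash
python3 -m pendant '[0.5,0,0,-0.1,0, 0.5,1,0,-0.1,0, 0.5,2,0,-0.1,0, 0.5,3.2,0,-0.1,0, 0.5,4.4,0,-0.1,0]'
python3 -m pendant '[0.5,1.2,0,0,0, 0.5,2.4,0,0,0, 0.5,3.6,0,0,0, 0.5,3.8,0,-1.5,0, 0.5,3.8,0,-4,0]'
python3 - <<'E'
from h import *
go(box(BX,[-.088,.145,.095])[0],88.9)
print(arm.sense()["force"])
im=cams.camera("side");cv2.imwrite("pics/sd2.png",im)
w=cams.camera("wrist")
cv2.imwrite("pics/c2.png",np.hstack([cv2.resize(im[200:330,170:300],(520,520),interpolation=2),w[100:360,200:340].repeat(2,0).repeat(2,1)]))
E
```

```text
clock: 5.88
tool_pos: [0.4751, 0.2735, 0.0507]
tcp_rot: [-0.0, 0.714, 0.7, 0.0]
force: [0.4, 0.1, -0.4]
gripper_width: 0.0157
grasp_force: 30.0
clock: 6.5
tool_pos: [0.4755, 0.3101, 0.0913]
tcp_rot: [-0.0, 0.714, 0.7, -0.001]
force: [-0.1, -0.3, -0.5]
gripper_width: 0.0158
grasp_force: 30.0
pos [0.4755 0.3101 0.0913] head 88.9 w 0.0158 gf 30.0 -> shift cm [-0.2  -3.4  -0.37] roll -0.0 t 6.5
[-0.05438094 -0.27816972 -0.52940487]
```

View pics/c2.png

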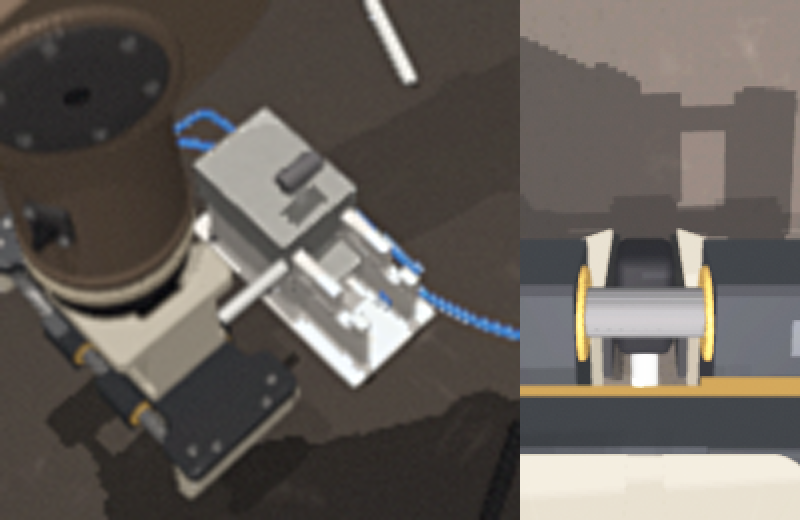

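The pin is out and lifted, with its tip at crop (284,268), i.e. side px (241,267). I'll compare that with the prediction.

```bash
python3 - <<'E'
from h import *
M=model("side")
for dy in(0,.004):
  for z in(.092,.096): print(dy,z,proj(M,box(BX,[[-.054,.041+dy,z],[-.054,.091+dy,z]])).round(1))
im=cv2.imread("pics/sd2.png")[245:300,215:270]
cv2.imwrite("pics/c3.png",cv2.resize(im,(550,550),interpolation=2))
E
```

```text
0 0.092 [[241.1 266.3]
 [225.9 279.3]]
0 0.096 [[241.  265.5]
 [225.8 278.6]]
0.004 0.092 [[239.9 267.4]
 [224.7 280.4]]
0.004 0.096 [[239.8 266.6]
 [224.5 279.6]]
```

View pics/c3.png

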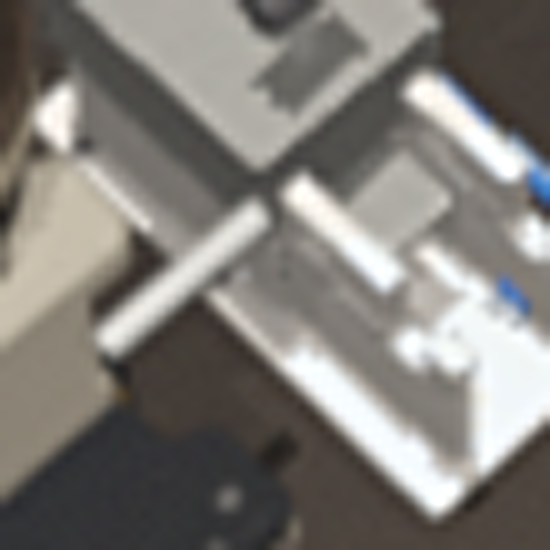

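```bash
python3 -m pendant '[0.5,0,-1.2,0,0, 0.5,0,-2.4,0,0, 0.5,0,-3.4,0,0, 0.5,-1.5,-3.4,0,0, 0.5,-3,-3.4,0,0]'
python3 -m pendant '[0.5,-1.5,0,0,0, 0.5,-3,0,0,0, 0.5,-4.5,0,0,0, 0.5,-5.2,0,0,0, 0.5,-5.2,0,0,0]'
python3 -c "
from h import *
go(box(BX,[-.088,.064,.044])[0],88.9)"
```

```text
clock: 7.22
tool_pos: [0.4415, 0.2794, 0.0905]
tcp_rot: [0.0, 0.714, 0.7, -0.0]
force: [0.6, 0.8, 0.5]
gripper_width: 0.0158
grasp_force: 30.0
clock: 7.85
tool_pos: [0.4404, 0.2284, 0.0908]
tcp_rot: [0.0, 0.714, 0.7, 0.0]
force: [0.5, -0.1, 0.4]
gripper_width: 0.0158
grasp_force: 30.0
pos [0.4404 0.2284 0.0908] head 88.8 w 0.0158 gf 30.0 -> shift cm [-0.06 -0.06  4.68] roll -0.1 t 7.85
```

```bash
python3 -m pendant '[0.5,0,-0.06,0.8,0, 0.5,0,-0.06,1.6,0, 0.5,0,-0.06,2.4,0, 0.5,0,-0.06,3,0, 0.5,0,-0.06,3.4,0]'
python3 -m pendant '[0.5,0,0,0.4,0, 0.5,0,0,0.8,0, 0.5,0,0,1.1,0, 0.5,0,0,1.25,0, 0.5,0,0,1.25,0]'
python3 -c "
from h import *
go(box(BX,[-.088,.064,.044])[0],88.9)"
```

```text
clock: 8.48
tool_pos: [0.4395, 0.229, 0.0562]
tcp_rot: [-0.0, 0.714, 0.7, -0.0]
force: [0.6, -0.7, -0.2]
gripper_width: 0.0156
grasp_force: 30.0
clock: 9.1
tool_pos: [0.4397, 0.229, 0.0442]
tcp_rot: [0.0, 0.714, 0.7, -0.0]
force: [-0.1, 0.1, -0.2]
gripper_width: 0.0155
grasp_force: 30.0
pos [0.4397 0.229  0.0442] head 88.8 w 0.0155 gf 30.0 -> shift cm [-0.12  0.02  0.02] roll -0.1 t 9.1
```

```bash
python3 -m pendant '[0.5,0,0,0.08,0, 2,0,0,0.08,0, 3,0,0,0.08,0, 4,0,0,0.08,0, 4,0,0,0.08,0]'
python3 -m pendant '[4,0.5,0,-1,0, 4,0.5,0,-3,0, 4,0.5,0,-6,0, 4,0.5,0,-10,0, 4,0.5,0,-15,0]'
python3 -m pendant '[4,0,0,-1,9, 4,0,0,-2,18, 4,0,0,-2,27, 4,0,0,-2,36, 4,0,0,-2,45]'
python3 -m pendant '[5,0,0,0,9, 5,0,0,0,18, 5,0,0,0,27, 5,0,0,0,36, 5,0,0,0,45]'
python3 - <<'E'
from h import *
go(box(BX,[-.024,0,.20])[0],-1.1)
s=arm.sense();w=cams.camera("wrist");im=cams.camera("side")
M=model("wrist",s)
cv2.imwrite("pics/w4.png",w);cv2.imwrite("pics/sd4.png",im)
print(proj(M,box(BX,[[-.088,-.04,.048],[-.088,.05,.048],[-.088,.08,.048],[-.024,0,.12]])).round(0))
print(proj(model("side"),box(BX,[[-.088,-.04,.048],[-.088,.05,.048],[-.088,.08,.048],[-.024,0,.12]])).round(1))
cv2.imwrite("pics/c4.png",np.hstack([cv2.resize(im[220:300,200:285],(425,400),interpolation=2),cv2.resize(w,(375,400))]))
E
```

```text
clock: 9.72
tool_pos: [0.4397, 0.229, 0.0434]
tcp_rot: [0.0, 0.714, 0.7, 0.0]
force: [0.8, -0.4, -0.7]
gripper_width: 0.0392
grasp_force: 0.0
clock: 10.35
tool_pos: [0.4391, 0.2341, 0.1949]
tcp_rot: [-0.0, 0.714, 0.7, -0.0]
force: [1.5, 0.2, -0.4]
gripper_width: 0.04
grasp_force: 0.0
clock: 10.98
tool_pos: [0.4395, 0.2346, 0.2142]
tcp_rot: [-0.0, 0.928, 0.371, 0.0]
force: [-0.1, -0.3, -0.3]
gripper_width: 0.0403
grasp_force: 0.0
clock: 11.6
tool_pos: [0.4395, 0.2346, 0.2141]
tcp_rot: [-0.0, 1.0, -0.012, 0.0]
force: [0.5, 0.1, 0.1]
gripper_width: 0.05
grasp_force: 0.0
pos [0.4395 0.2346 0.2141] head -1.4 w 0.05 gf 0.0 -> shift cm [6.49 7.05 1.41] roll -0.3 t 11.6
[[355. 177.]
 [280. 177.]
 [255. 177.]
 [343. 123.]]
[[273.2 263.5]
 [248.4 285.8]
 [239.7 293.7]
 [244.5 243. ]]
```

View pics/c4.png

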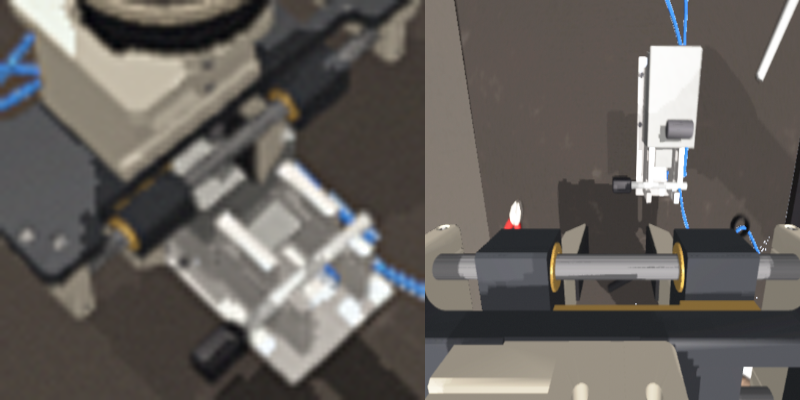

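The pin tip appears at wrist px (358,178) against (355,177) predicted, so the pin is lying in both notches. Next is the hood bar.

```bash
python3 -m pendant '[5,1.5,2,0,-0.3, 5,3,4,0,-0.3, 5,4.5,6,0,-0.3, 5,6.5,7.05,0,-0.3, 5,6.5,7.05,1,-0.3]'
python3 -m pendant '[5,0,0,2,0, 5,0,0,4,0, 5,0,0,6,0, 5,0,0,8,0, 5,0,0,8.9,0]'
python3 -m pendant '[4,0,0,0,0, 2,0,0,0,0, 1,0,0,0,0, 1,0,0,0,0, 1,0,0,0,0]'
python3 -m pendant '[1,0,0,0,0, 1,0,0,0,0, 1,0,0,0,0, 1,0,0,0,0, 1,0,0,0,0]'
python3 - <<'E'
from h import *
go(box(BX,[-.024,0,.115])[0],-1.1)
h=np.array([46,47]);a=np.arctan2(73,-70)
for t in np.arange(0,1.76,.09): 
    q=101.1*np.array([np.cos(a-t),np.sin(a-t)])+h-[-24,120];print(round(t,2),(q/10).round(2),end=' ')
E
```

```text
clock: 12.32
tool_pos: [0.5054, 0.1618, 0.2037]
tcp_rot: [-0.0, 1.0, -0.008, 0.001]
force: [0.5, 0.1, 0.6]
gripper_width: 0.0503
grasp_force: 0.0
clock: 12.95
tool_pos: [0.5021, 0.163, 0.1131]
tcp_rot: [0.0, 1.0, -0.006, -0.001]
force: [-0.3, -0.2, 0.7]
gripper_width: 0.0501
grasp_force: 0.0
clock: 13.58
tool_pos: [0.5036, 0.1607, 0.115]
tcp_rot: [0.001, 1.0, -0.008, 0.0]
force: [0.7, -4.7, 2.3]
gripper_width: 0.0295
grasp_force: 30.0
clock: 14.2
tool_pos: [0.5036, 0.1607, 0.115]
tcp_rot: [0.001, 1.0, -0.008, 0.0]
force: [0.2, -4.7, 0.7]
gripper_width: 0.03
grasp_force: 30.0
pos [0.5036 0.1607 0.115 ] head -0.9 w 0.03 gf 30.0 -> shift cm [-0.1  -0.18 -0.  ] roll 0.2 t 14.2
0.0 [ 0. -0.] 0.09 [0.69 0.6 ] 0.18 [1.42 1.13] 0.27 [2.2 1.6] 0.36 [3.02 1.99] 0.45 [3.87 2.31] 0.54 [4.75 2.56] 0.63 [5.65 2.72] 0.72 [6.55 2.8 ] 0.81 [7.46 2.8 ] 0.9 [8.37 2.72] 0.99 [9.26 2.55] 1.08 [10.14  2.31] 1.17 [10.99  1.99] 1.26 [11.81  1.59] 1.35 [12.59  1.13] 1.44 [13.32  0.59] 1.53 [ 1.401e+01 -1.000e-02] 1.62 [14.63 -0.67] 1.71 [15.2  -1.38]
```

```bash
python3 -m pendant '[1,0.69,0,-0.6,0, 1,1.42,0,-1.13,0, 1,2.2,0,-1.6,0, 1,3.02,0,-1.99,0, 1,3.87,0,-2.31,0]'
python3 -m pendant '[1,0.88,0,-0.25,0, 1,1.78,0,-0.41,0, 1,2.68,0,-0.49,0, 1,3.59,0,-0.49,0, 1,4.5,0,-0.41,0]'
python3 -m pendant '[1,0.89,0,0.17,0, 1,1.77,0,0.41,0, 1,2.62,0,0.73,0, 1,3.44,0,1.13,0, 1,4.22,0,1.59,0]'
python3 -m pendant '[1,0.73,0,0.54,0, 1,1.42,0,1.14,0, 1,2.04,0,1.8,0, 1,2.61,0,2.51,0, 1,2.61,0,2.51,0]'
python3 - <<'E'
from h import *
go(box(BX,[.128,0,.101])[0],-1.1)
im=cams.camera("side");cv2.imwrite("pics/sd5.png",im)
cv2.imwrite("pics/c5.png",cv2.resize(im[190:310,180:300],(600,600),interpolation=2))
E
```

```text
clock: 14.82
tool_pos: [0.5417, 0.1598, 0.1377]
tcp_rot: [0.001, 1.0, -0.008, -0.001]
force: [-3.0, -6.2, -1.0]
gripper_width: 0.0296
grasp_force: 30.0
clock: 15.45
tool_pos: [0.5874, 0.1587, 0.1422]
tcp_rot: [0.001, 1.0, -0.008, -0.0]
force: [-2.0, -7.7, 2.9]
gripper_width: 0.0295
grasp_force: 30.0
clock: 16.08
tool_pos: [0.6307, 0.1577, 0.1267]
tcp_rot: [0.001, 1.0, -0.009, 0.001]
force: [-1.2, -7.5, 3.6]
gripper_width: 0.0294
grasp_force: 30.0
clock: 16.7
tool_pos: [0.6579, 0.157, 0.1015]
tcp_rot: [0.001, 1.0, -0.009, 0.001]
force: [3.2, -8.8, 2.4]
gripper_width: 0.0297
grasp_force: 30.0
pos [0.6579 0.157  0.1015] head -1.0 w 0.0297 gf 30.0 -> shift cm [-0.34 -0.25  0.05] roll 0.1 t 16.7
```

View pics/c5.png

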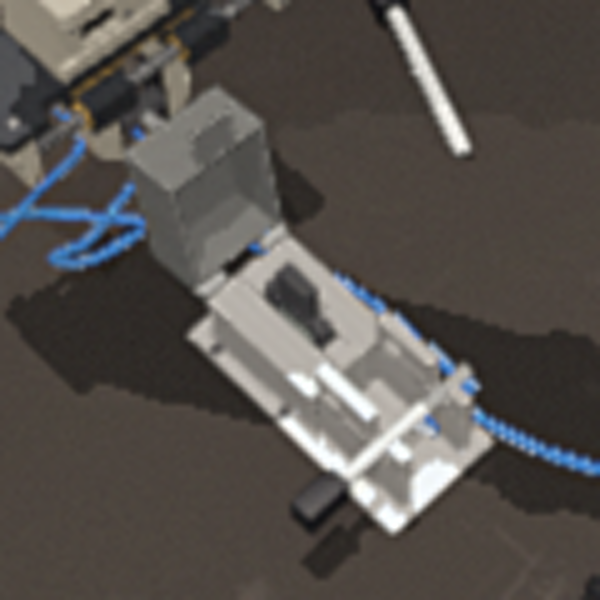

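The hood stands open at about 1.7 rad. The plate's tab shows at crop (295,290), and the pin is still in the notches.

```bash
python3 -m pendant '[3,0,-0.25,0,0, 4.5,0,-0.25,0,0, 6,0,-0.25,0,0, 6,0,-0.25,0,0, 6,0,-0.25,0,0]'
python3 -m pendant '[6,0.3,0,-2,0, 6,0.3,0,-5,0, 6,0.3,0,-8,0, 6,0.3,0,-11,0, 6,0.3,0,-14,0]'
python3 - <<'E'
from h import *
go(box(BX,[-.003,0,.22])[0],-1.1)
s=arm.sense();w=cams.camera("wrist");im=cams.camera("side")
cv2.imwrite("pics/w6.png",w);cv2.imwrite("pics/sd6.png",im)
cv2.imwrite("pics/c6.png",np.hstack([cv2.resize(im[190:310,185:295],(550,600),interpolation=2),cv2.resize(im[150:200,285:325],(240,300),interpolation=2).repeat(2,0)[:600]]))
M=model("side");print(proj(M,box(BX,[[-.013,0,.082],[.011,0,.082],[-.001,0,.082]])))
E
```

```text
clock: 17.38
tool_pos: [0.6553, 0.1631, 0.1008]
tcp_rot: [-0.0, 1.0, -0.007, 0.0]
force: [-0.2, -0.0, -0.4]
gripper_width: 0.0597
grasp_force: 0.0
clock: 18.0
tool_pos: [0.6582, 0.1628, 0.2416]
tcp_rot: [-0.0, 1.0, -0.007, -0.0]
force: [1.3, 0.1, -0.5]
gripper_width: 0.0601
grasp_force: 0.0
pos [0.6582 0.1628 0.2416] head -0.8 w 0.0601 gf 0.0 -> shift cm [-13.46   0.26   2.16] roll 0.3 t 18.0
[[242.15093047 248.37222612]
 [235.97155222 242.81475342]
 [239.04212361 245.57629609]]
```

View pics/c6.png

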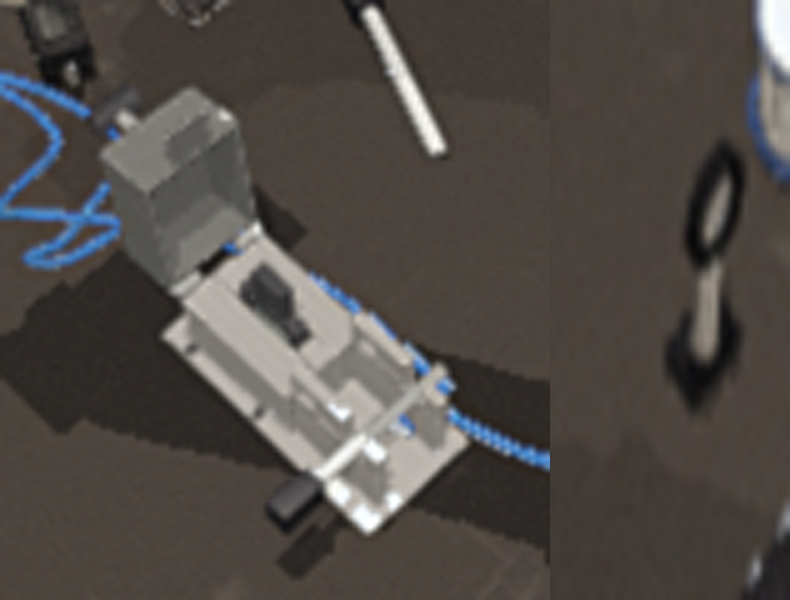

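The hood stays open. The tab top is at side px (238,245), against (239,245.6) predicted. Going for the tab.

```bash
python3 -m pendant '[5,-3,0,0,0.3, 5,-6,0.1,0,0.3, 5,-9,0.2,0,0.3, 5,-12,0.26,0,0.3, 4,-13.5,0.26,0,0.3]'
python3 -m pendant '[4,0,0,3,0, 4,0,0,7,0, 4,0,0,11,0, 4,0,0,14,0, 4,0,0,16,0]'
python3 -c "
from h import *
go(box(BX,[-.003,0,.065])[0],-1.1)"
```

```text
clock: 18.73
tool_pos: [0.5218, 0.162, 0.2404]
tcp_rot: [0.0, 1.0, -0.009, -0.0]
force: [0.3, -0.4, 0.2]
gripper_width: 0.0437
grasp_force: 0.0
clock: 19.35
tool_pos: [0.5231, 0.1616, 0.0787]
tcp_rot: [0.0, 1.0, -0.01, -0.001]
force: [0.3, 0.4, 0.7]
gripper_width: 0.04
grasp_force: 0.0
pos [0.5231 0.1616 0.0787] head -1.1 w 0.04 gf 0.0 -> shift cm [ 0.05 -0.06  1.37] roll -0.0 t 19.35
```

```bash
python3 -m pendant '[4,0,-0.05,0.7,0, 4,0,-0.05,1.35,0, 3,0,-0.05,1.35,0, 2,0,-0.05,1.35,0, 0.3,0,-0.05,1.35,0]'
python3 -m pendant '[0.3,0,0,0,0, 0.3,0,0,0,0, 0.3,0,0,0,0, 0.3,0,0,0,0, 0.3,0,0,0,0]'
python3 -m pendant '[0.3,0,0,-0.5,0, 0.3,0,0,-1,0, 0.3,0,0,-1.5,0, 0.3,0,0,-2.2,0, 0.3,0,0,-3,0]'
python3 -c "
from h import *
go([.532,-.2165,.20],-1.1)"
```

```text
clock: 19.98
tool_pos: [0.5237, 0.1624, 0.0677]
tcp_rot: [-0.0, 1.0, -0.01, 0.0]
force: [0.4, 0.3, 0.3]
gripper_width: 0.0142
grasp_force: 0.1
clock: 20.6
tool_pos: [0.5236, 0.1623, 0.0676]
tcp_rot: [-0.0, 1.0, -0.01, 0.0]
force: [-1.0, -0.0, 5.9]
gripper_width: 0.0097
grasp_force: 30.0
clock: 21.22
tool_pos: [0.5233, 0.1623, 0.0976]
tcp_rot: [0.0, 1.0, -0.01, -0.0]
force: [-0.4, 0.6, -0.5]
gripper_width: 0.0098
grasp_force: 30.0
pos [0.5233 0.1623 0.0976] head -1.1 w 0.0098 gf 30.0 -> shift cm [  1.62  37.85 -10.23] roll -0.0 t 21.23
```

The plate is held and lifted. I'll carry it high, towards the lens, and look from there.

```bash
python3 -m pendant '[0.3,0,0,-2,0, 0.3,0,0,-4.5,0, 0.3,0,0,-7.5,0, 0.3,0,0,-10.5,0, 0.3,0,0,-12.5,0]'
python3 -m pendant '[0.3,-0.5,2,0,0, 0.3,-1,5,0,0, 0.3,-2,9,0,0, 0.3,-3,13,0,0, 0.3,-4,17,0,0]'
python3 -m pendant '[0.3,0,4,0,0, 0.3,-0.5,8,0,0, 0.3,-0.5,12,0,0, 0.3,-0.5,16,0,0, 0.3,-0.5,19.5,0,0]'
python3 -m pendant '[0.3,0,1,0,0, 0.3,0,1,0,0, 0.3,0,1,0,0, 0.3,0,1,0,0, 0.3,0,1,0,0]'
python3 - <<'E'
from h import *
go([.532,-.2165,.20],-1.1)
s=arm.sense();w=cams.camera("wrist");M=model("wrist",s)
cv2.imwrite("pics/w7.png",w);im=cams.camera("side");cv2.imwrite("pics/sd7.png",im)
u=proj(M,[[.5815,-.2155,.02],[.583,-.2175,.06]]).round(0);print(u)
x,y=u[0].astype(int);x0=max(0,x-50);y0=max(0,y-50);print(x0,y0)
cv2.imwrite("pics/c7.png",np.hstack([cv2.resize(w[y0:y0+100,x0:x0+100],(500,500),interpolation=2),cv2.resize(w,(300,500))]))
E
```

```text
clock: 21.85
tool_pos: [0.5236, 0.1625, 0.2241]
tcp_rot: [-0.0, 1.0, -0.01, 0.001]
force: [1.0, 0.4, -1.1]
gripper_width: 0.0097
grasp_force: 30.0
clock: 22.48
tool_pos: [0.4782, -0.0095, 0.2211]
tcp_rot: [0.0, 1.0, -0.011, -0.001]
force: [0.7, 0.3, -1.2]
gripper_width: 0.0097
grasp_force: 30.0
clock: 23.1
tool_pos: [0.469, -0.2042, 0.2211]
tcp_rot: [0.0, 1.0, -0.011, -0.001]
force: [-0.4, 0.4, -0.6]
gripper_width: 0.0098
grasp_force: 30.0
clock: 23.72
tool_pos: [0.471, -0.211, 0.2222]
tcp_rot: [-0.0, 1.0, -0.009, 0.0]
force: [0.7, -1.1, 0.0]
gripper_width: 0.01
grasp_force: 30.0
pos [ 0.471  -0.211   0.2222] head -1.1 w 0.01 gf 30.0 -> shift cm [6.11 0.43 2.22] roll 0.0 t 23.73
[[264.  82.]
 [266.  76.]]
214 32
```

View pics/c7.png

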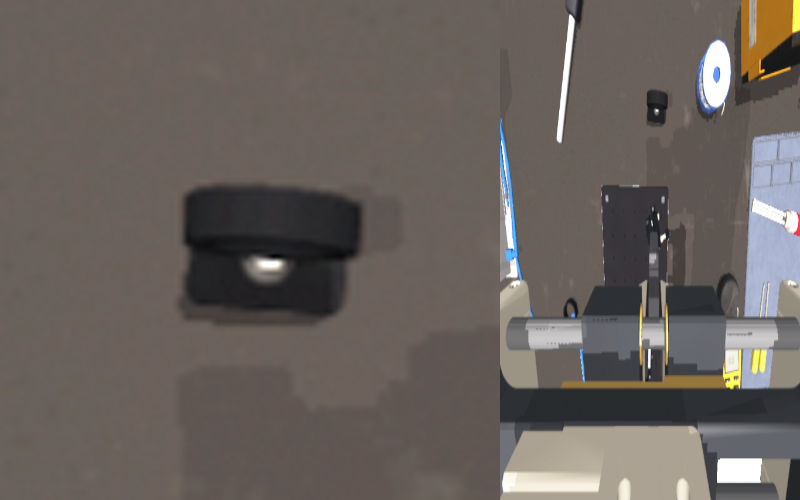

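The ring in the crop runs from (186,190) to (360,197) at its rear edge, centred on column 272; the base front edge runs from (183,315) to (340,310). A black board lies nearer the robot, from row 185 of the right-hand view.

```bash
python3 - <<'E'
from h import *
s=arm.sense();M=model("wrist",s);S=model("side")
px=lambda u:np.array([214,32])+(np.array(u)+.5)/5-.5
for n,u,z in[("ringRL",(186,192),.06),("ringRR",(360,199),.06),("ringFL",(187,245),.06),("ringFR",(360,250),.06),("baseFL",(184,315),.004),("baseFR",(340,310),.004)]:
    print(n,ray(M,px(u),z).round(4))
w=lambda u:((u[0]-500)*512/300,u[1]*384/500)
print("board far",ray(M,w((603,187)),.01).round(3),ray(M,w((667,187)),.01).round(3))
print("post wrist top ray z=0,.05,.1:",[ray(M,w((655,212)),z).round(3) for z in(0,.05,.1)])
for z in(0,.05,.1): print("side post",[ray(S,np.array(u)*.64,z).round(3) for u in((528,300),(548,338),(570,325))])
print("side lens",proj(S,[[.583,-.2175,.06]]))
E
```

```text
ringRL [ 0.5893 -0.2017  0.06  ]
ringRR [ 0.5872 -0.2386  0.06  ]
ringFL [ 0.5788 -0.2015  0.06  ]
ringFR [ 0.577  -0.2387  0.06  ]
baseFL [ 0.5686 -0.1982  0.004 ]
baseFR [ 0.569  -0.2383  0.004 ]
board far [ 0.509 -0.098  0.01 ] [ 0.506 -0.242  0.01 ]
post wrist top ray z=0,.05,.1: [array([ 0.479, -0.215,  0.   ]), array([ 0.488, -0.215,  0.05 ]), array([ 0.496, -0.214,  0.1  ])]
side post [array([ 0.482, -0.236,  0.   ]), array([ 0.395, -0.183,  0.   ]), array([ 0.383, -0.24 ,  0.   ])]
side post [array([ 0.463, -0.195,  0.05 ]), array([ 0.381, -0.145,  0.05 ]), array([ 0.369, -0.199,  0.05 ])]
side post [array([ 0.443, -0.154,  0.1  ]), array([ 0.366, -0.107,  0.1  ]), array([ 0.355, -0.158,  0.1  ])]
side lens [[311.92553597 166.74871144]]
```

```bash
python3 -m pendant '[0.3,1.5,0.2,0,0, 0.3,3.5,0.4,0,0, 0.3,5.5,0.6,0,0, 0.3,6.5,0.7,0,0, 0.3,6.5,0.7,0,0]'
python3 -m pendant '[0.3,0,0,0,-8, 0.3,0,0,0,-17, 0.3,0,0,0,-26, 0.3,0,0,0,-35, 0.3,0,0,0,-44]'
python3 -m pendant '[0.3,0,0,0,-9, 0.3,0,0,0,-18, 0.3,0,0,0,-27, 0.3,0,0,0,-36, 0.3,0,0,0,-44.5]'
python3 -m pendant '[0.3,0,0,0,0, 0.3,0,0,0,0, 0.3,0,0,0,0, 0.3,0,0,0,0, 0.3,0,0,0,0]'
python3 - <<'E'
from h import *
go([.536,-.219,.0946],87.4)
im=cams.camera("side");cv2.imwrite("pics/sd8.png",im)
S=model("side");print(proj(S,[[.44,-.2,.147]])/.64)
E
```

```text
clock: 24.45
tool_pos: [0.5364, -0.2199, 0.2218]
tcp_rot: [-0.0, 1.0, -0.01, -0.0]
force: [-0.7, -0.7, -1.4]
gripper_width: 0.0102
grasp_force: 30.0
clock: 25.08
tool_pos: [0.535, -0.2201, 0.2222]
tcp_rot: [0.0, 0.93, 0.368, -0.0]
force: [0.4, -0.4, -0.1]
gripper_width: 0.01
grasp_force: 30.0
clock: 25.7
tool_pos: [0.535, -0.2202, 0.2221]
tcp_rot: [-0.0, 0.722, 0.692, -0.0]
force: [-0.0, -0.1, -0.8]
gripper_width: 0.01
grasp_force: 30.0
clock: 26.32
tool_pos: [0.5357, -0.22, 0.2221]
tcp_rot: [0.0, 0.723, 0.69, -0.0]
force: [-0.4, 1.4, -1.1]
gripper_width: 0.0096
grasp_force: 30.0
pos [ 0.5357 -0.22    0.2221] head 87.3 w 0.0096 gf 30.0 -> shift cm [ 0.1   0.02 12.75] roll -0.1 t 26.32
[[548.39203781 270.20782118]]
```

Descending 12.7 cm in gentle steps.

```bash
python3 -m pendant '[0.3,0.1,0,1,0, 0.3,0.1,0,2.5,0, 0.3,0.1,0,4,0, 0.3,0.1,0,5.5,0, 0.3,0.1,0,7,0]'
python3 -m pendant '[0.3,0,0,1,0, 0.3,0,0,2,0, 0.3,0,0,3,0, 0.3,0,0,4,0, 0.3,0,0,4.5,0]'
python3 -m pendant '[0.3,0,0,0.4,0, 0.3,0,0,0.8,0, 0.3,0,0,1.2,0, 0.3,0,0,1.25,0, 0.3,0,0,1.25,0]'
python3 -m pendant '[0.3,0,0,0,0, 0.3,0,0,0,0, 0.3,0,0,0,0, 0.3,0,0,0,0, 0.3,0,0,0,0]'
python3 - <<'E'
from h import *
go([.536,-.219,.0946],87.4)
s=arm.sense();w=cams.camera("wrist");im=cams.camera("side")
cv2.imwrite("pics/w9.png",w);cv2.imwrite("pics/sd9.png",im)
S=model("side")
a=cv2.imread("pics/sd6.png")
# pin/hood region and lens-mount region vs. earlier pictures
d=cv2.absdiff(a,im).max(2)
print("box diff>40",(d[190:310,180:300]>40).sum())
# lens & plate windows
print(proj(S,[[.583,-.219,.06],[.536,-.217,.06],[.536,-.240,.037],[.536,-.194,.037],[.536,-.240,.083],[.536,-.194,.083]]).round(1))
M=model("wrist",s);print(proj(M,[[.536,-.24,.037],[.583,-.219,.079]]).round())
g=cv2.cvtColor(im,cv2.COLOR_BGR2GRAY)
print(g[150:200:2,290:340:2])
E
```

```text
clock: 27.0
tool_pos: [0.5356, -0.219, 0.1508]
tcp_rot: [-0.0, 0.723, 0.691, -0.0]
force: [-0.4, -0.2, -0.3]
gripper_width: 0.0097
grasp_force: 30.0
clock: 27.62
tool_pos: [0.5355, -0.219, 0.1064]
tcp_rot: [-0.0, 0.723, 0.691, -0.0]
force: [0.5, -0.2, 0.1]
gripper_width: 0.0101
grasp_force: 30.0
clock: 28.25
tool_pos: [0.5358, -0.219, 0.0947]
tcp_rot: [0.0, 0.723, 0.691, 0.0]
force: [-0.0, 0.4, -0.4]
gripper_width: 0.0102
grasp_force: 30.0
clock: 28.88
tool_pos: [0.5358, -0.219, 0.0946]
tcp_rot: [0.0, 0.723, 0.691, -0.0]
force: [0.5, -0.4, -0.4]
gripper_width: 0.0096
grasp_force: 30.0
pos [ 0.5358 -0.219   0.0946] head 87.4 w 0.0096 gf 30.0 -> shift cm [0.   0.02 0.  ] roll -0.0 t 28.88
box diff>40 1225
[[312.2 166.5]
 [323.5 174.1]
 [326.9 175.3]
 [318.1 182.8]
 [328.9 165.3]
 [319.9 172.8]]
[[263. 232.]
 [334. 226.]]
[[ 67  65  65  65  65  68  67  63  65  68  60  32  48  71  45  53  82  46
   32  88 122 135 133 121 122]
 [ 64  65  66  65  65  66  64  65  65  66  62  30  28  34  44 111  69  55
   71  37  48 117 125 142 142]
 [ 64  64  64  65  67  66  64  69  67  65  68  59  34  28  
[... 1656 characters left out ...]
41  50  69  65  64  38  35  33  35  35
   35  37  68  52  65  65  62]
 [ 67  68  66  66  68  68  65  69  49  41  41  64  42  40  39  45  41  40
   41  41 132  34  69  44  82]
 [ 67  67  65  68  67  66  67  68  68  63  41  41  41  44  42  41  42  43
   39  38  33  35  53  27  37]
 [ 66  65  66  67  65  65  67  65  68  66  48  43  41  43  44  43  40 106
   55  37  39  44  82  63  37]
 [ 65  67  66  66  68  66  65  67  67  67  68  65  42  42  43  40  54  58
   35  39  38  38  90  92  89]
 [ 67  69  65  68  64  66  67  67  66  66  65  67  65  42  57  43  37  37
   38  38  36  52  87  90  90]
 [ 64  64  65  66  66  68  68  65  67  65  66  67  66  40  84  35  34  38
   37  39  36  41  45  50  77]]
```

```bash
python3 - <<'E'
import cv2
a=cv2.imread("pics/sd6.png");b=cv2.imread("pics/sd9.png")
def t(n,x,y,w,h):
    r=cv2.matchTemplate(b[y-6:y+h+6,x-6:x+w+6],a[y:y+h,x:x+w],cv2.TM_CCOEFF_NORMED);_,v,_,l=cv2.minMaxLoc(r);print(n,l[0]-6,l[1]-6,round(v,3))
t("pin",234,258,46,40);t("pin grip",236,283,18,14);t("hood",203,205,36,45);t("lens base+post",303,176,12,10)
t("box",215,235,60,60)
E
```

```text
pin 0 0 0.932
pin grip 0 0 0.989
hood 0 0 0.87
lens base+post 0 0 0.944
box 0 0 0.911
```

Compared with the earlier picture, the pin, hood and lens mount have not moved. The plate is held still at the target, so I'm handing the job in.

```bash
python3 -c "
from cell import job
print(job.sign_off())"
```

```text
the job is handed in; nothing more can be done
None
```

The job is handed in at about 29 s of the 69 s allowed: the pin lies in both notches, the hood stands open, and the plate is held about 47 mm in front of the lens. The sign-off gave no verdict, and the plate's final height and squareness come from the measured tool pose, not from a picture.

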